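Comb the lumber crayons straight in the marking tray

TASK

Two lumber crayons lie askew in the grooved plywood tray, each with its far end in a groove and its near end up over a ridge. Pick up the four-finned plywood rake by its orange grip, set it down in the free strip at the far end of the tray with its fins over the ridges, and draw it along the grooves to the near end, so that each crayon lies down flat and parallel in a groove of its own. Do not touch the crayons with the fingers, and finally stand the rake upright on its fins on the bench, off the tray, and let go.

Things in the scene. Friction and masses are not known exactly. Their poses are not given: they have to be found in the camera images.
- tray: Fixed plywood tray, 250 (x, along the grooves, +x = far end) x 156 mm (y). Origin: centre of underside, on the bench. Groove floor 12 mm up. Four ridges along x, 6 wide, tops 22 mm up, at y = -75, -25, 25, 75 mm; between them three grooves 44 wide at y = -50, 0, 50. Strips 8 thick, as high, close both ends. At the start nothing lies between x = 45 and the far strip's face at 117.
- rake: Rake, 0.25 kg, on the bench. Origin: underside centre. Four fins, pointed fore and aft, 48 (x) x 18 (y) x 36 mm high at y = -75, -25, 25, 75; bar 36 x 170, 36-54 mm up; orange grip 24 (x) x 70 (y), 54-109 mm up, taken from above across its 24. Half-turn symmetric. Comb with fin bottoms 3-6 mm over the ridge tops, best 2 mm left (+y) of them. The finless black-gripped block is another tool.
- crayon_red: Loose red hexagonal lumber crayon, 120 mm long (its x axis), 13 mm across flats, 25 g. Origin at its centre. At the start its far end (+x) lies in the left groove (tray y = 50), its near end rests up over the next ridge to the right, turned about 20 to 26 degrees from the grooves. Flat in a groove its centre is 18.5 mm above the bench.
- crayon_blue: The same in blue: at the start its far end lies in the middle groove (tray y = 0), its near end up over the next ridge to the right.
There are look-alikes about, which are no part of the job. Leave any pink look-alike of the rake alone.

How it is judged:
On the way, in this order (a step that is already met when the one before it is completed fails the run):
1. the rake is down in the tray, set across its far half, fins just over the ridges (z of rake in the frame of tray below 0.033 m and x of rake in the frame of tray between 0.03 and 0.12 m and y of rake in the frame of tray between -0.02 and 0.02 m and angle between the y axis of rake and the y axis of tray, either way round below 0.26 rad), for 0.1 s.
2. the rake, still down in the tray, has been drawn to its near end (z of rake in the frame of tray below 0.036 m and x of rake in the frame of tray below -0.04 m and y of rake in the frame of tray between -0.025 and 0.025 m).
At the end, for the whole second after the job is handed in: Both crayons rest flat on the floor of different grooves (centre within 3 mm in height, 18 mm sideways and 65 mm lengthwise of the groove's middle), within 14 degrees of the groove direction; the rake stands released on its fins on the bench, upright within 10 degrees (angle between the x axis of each of crayon_red, crayon_blue and the x axis of tray, either way round below 0.25 rad and z of crayon_red in the frame of tray between 0.012 and 0.0215 m and angle between crayon_red's own x axis and vertical between 1.51 and 1.63 rad and x of crayon_red in the frame of tray between -0.065 and 0.065 m and linear speed of each of crayon_red, crayon_blue, rake below 0.02 m/s and z of crayon_blue in the frame of tray between 0.012 and 0.0215 m and angle between crayon_blue's own x axis and vertical between 1.51 and 1.63 rad and x of crayon_blue in the frame of tray between -0.065 and 0.065 m and ((y of crayon_red in the frame of tray between 0.032 and 0.068 m and y of crayon_blue in the frame of tray between -0.018 and 0.018 m) or (y of crayon_red in the frame of tray between 0.032 and 0.068 m and y of crayon_blue in the frame of tray between -0.068 and -0.032 m) or (y of crayon_red in the frame of tray between -0.018 and 0.018 m and y of crayon_blue in the frame of tray between 0.032 and 0.068 m) or (y of crayon_red in the frame of tray between -0.018 and 0.018 m and y of crayon_blue in the frame of tray between -0.068 and -0.032 m) or (y of crayon_red in the frame of tray between -0.068 and -0.032 m and y of crayon_blue in the frame of tray between 0.032 and 0.068 m) or (y of crayon_red in the frame of tray between -0.068 and -0.032 m and y of crayon_blue in the frame of tray between -0.018 and 0.018 m)) and height (world z) of rake between -0.006 and 0.006 m and angle between rake's own z axis and vertical below 0.17 rad); the robot touches nothing.
It fails at once if the robot's fingers or arm touch a crayon (contact force between any of the fingers, the arm and crayon_red above 0.3 N or contact force between any of the fingers, the arm and crayon_blue above 0.3 N).
It also fails if it takes over 56 s, if anything falls off the work surface, if the arm or the gripper's body presses on something with over 40 N, if the wrist force passes 120 N, or if a joint passes its speed limit or range.

ROBOT

A 7-joint arm with a two-finger parallel gripper is mounted at the origin on the work surface. World frame = base frame: x ahead of the robot, y to its left, z up, the work surface at z = 0. Lengths are in m, angles in rad, forces in N, time in s.
With the tool pointing down it reaches from about 0.4 to 0.85 m from the base axis. Payload 4.4 kg.
Tool frame: the origin (TCP) lies between the finger pads; the fingertips stand 17 mm ahead of it and the grasp point (between the pads) lies 2 mm behind it; z points along the fingers, x is the direction in which the jaws open and shut, and the axes are right-handed (so a half turn about z gives the same grasp; the last joint's range is limited). The gripper opens to 94 mm and grips with 3 to 60 N. Pads are 16 mm wide; open, the fingers measure 119 mm over their backs; the gripper's body (75 mm by 177 mm) begins 78 mm behind the grasp point.
Start: joints at [1.072, 0.628, 0.038, 1.517, -0.027, 0.996, -0.02], TCP at [0.273, -0.59, 0.222] pointing down, gripper open.
Joint ranges: [-3.06, 3.06], [-0.37, 2.12], [-1.25, 1.32], [0.18, 2.47], [-1.1, 4.24], [0.23, 1.98], [-2.94, 2.94]. Speed limits (rad/s): [2.57, 2.57, 3.14, 3.14, 3.14, 3.14, 3.14].

INTERFACE

Orientations are given as a rotation vector (axis times angle).
In Python, from bench import robot gives the robot as it stands.
- The arm moves only by the tool move_arm, never from a script. Its argument "increments" is text: rows parted by semicolons, each of 4 numbers parted by spaces: the shift along the tool's x, y, z in mm, then the turn about the tool's z in degrees. In form: dx dy dz roll; .... A call has 1 to 20 rows; each row is the pose to reach, as a shift and turn from the pose measured when the call began, along the tool's axes at that moment; what a row does not reach only later rows make up. A row lasts 1/10 s, in which the tool goes at most 50 mm and 8.59 degrees, less where a joint would pass 70% of its speed; a pose out of reach is approached as far as the arm can. A call with a gripper value outside its range is refused whole. "fingers" is the finger opening in mm, from 0 to 94, set as the call begins (left out, the last holds). The fingers move at their own pace and stop on an object; "grip_force" is the grip in N (left out, the last holds). Time passes only in rows, so rows that repeat a pose let the fingers close. It gives the time, the measured TCP pose, the force and the opening at its end, in the units of the state.
- robot.get_state(): the state, without advancing time (a new reading comes with each control period).
- robot.camera(name): name is "scene" or "top"; returns (picture, depth): 420x560x3 uint8, red, green, blue; 420x560 float32, m along the optical axis (not along the pixel's ray), 0 where there is no reading.
- robot.get_calibration(name): a dict with "vfov" (degrees; the focal length in pixels is half the picture's height over the tangent of half this angle, whatever the lens; pixels are square), "cx", "cy" (the principal point, pixels), "rvec" (rotation vector, rad) and "tvec" (3), from world to camera coordinates, as OpenCV has them. Camera axes: x right, y down, z forward; pixel columns grow to the right and rows downward; lengths in m; the calibration is good to about 2 mm. A picture is of the moment at which its call begins. get_calibration takes no time and is no camera call.
- robot.close_job(): hands the job in, once; it reports no verdict.
Trained networks look in the newest picture that a camera, given by its name, has taken for a name from the list of things; names that differ only in an ending like _2 or _b are one class to them, and where a whole thing is asked for, a point or a joint stands for the part that bears it (a point fixed in the world has none). Each returns a list of dicts, best first, with "conf" (0 to 1); they miss things now and then, are a little off and sometimes report something else, mostly with a low value. They report only what shows in the picture. A call takes as long as a camera call. They do not tell look-alikes from the thing itself.
- robot.find_in(camera, thing): "centre" ([column, row] in pixels, amid what is visible of it).
The state is a dict: "time_s": time; "joints": joint angles; "qvel": joint speeds; "joint_efforts": joint torques, N m; "tool_pos": TCP position; "tcp_rot": TCP orientation; "ft_force": force on the tool from outside, world axes, zero at the start; "torque": the same for the moment, N m; "finger_gap": finger opening in m.
Only numpy, scipy, OpenCV 4.12 (cv2) and the standard library are available. Lean on these libraries where they do the work, as an engineer would, in place of code of your own. Each camera call takes 0.05 s, during which the arm holds its last target. There are 200 camera calls.

## Working session

There is one attempt and no reset: what is moved stays moved. The work goes in short steps, Python scripts to look and compute and a tool call to move; the robot and the scene stay as the last step left them, time stands still between calls to the robot, and variables do not carry over. Pictures are saved under pics/ and viewed, about 8 in all and at most 12, crops included, and the job is handed in when it is done.

Besides the shell and the picture viewer there is one more tool, called after ">>>" as name(argument=value, ...) on one line, values as JSON. move_arm: Moves the arm, as the interface text tells. Its arguments: {"type":"object","properties":{"increments":{"type":"string"},"fingers":{"type":"number"},"grip_force":{"type":"number"}},"required":["increments"]}

```bash
mkdir -p pics; cat > h.py <<'E'
import numpy as np, cv2
from bench import robot
def cal(n):
    c=robot.get_calibration(n); f=210/np.tan(np.radians(c['vfov']/2)); R=cv2.Rodrigues(np.array(c['rvec'],float))[0]
    return f,c['cx'],c['cy'],R,np.array(c['tvec'],float)
def cloud(n,d):
    f,cx,cy,R,t=cal(n); v,u=np.mgrid[:420,:560]
    P=np.stack([(u-cx)/f*d,(v-cy)/f*d,d],-1)
    return (P-t)@R
def shot(n,name):
    im,d=robot.camera(n); cv2.imwrite('pics/'+name,im[:,:,::-1]); return im,d,cloud(n,d)
E
python3 - <<'E'
from h import *
for n in('scene','top'):
    im,d,W=shot(n,n+'1.png'); np.savez(n+'1.npz',im=im,d=d,W=W); print(n,robot.get_calibration(n))
    for t in('tray','rake','crayon_red','crayon_blue'):
        for r in robot.find_in(n,t)[:4]:
            u,v=np.round(r['centre']).astype(int); print(n,t,u,v,round(r['conf'],2),W[v,u].round(3))
s=robot.get_state();print(s['tool_pos'],s['tcp_rot'],s['time_s'])
a=cv2.imread('pics/scene1.png');b=cv2.imread('pics/top1.png');
E
```

```text
scene {'vfov': 47.19245618294343, 'cx': 271.46225980484917, 'cy': 210.99748263230683, 'rvec': array([ 1.71903733,  2.08794111, -0.64779047]), 'tvec': array([ 0.07973573, -0.38043123,  1.33236155])}
scene tray 250 250 0.71 [ 0.576 -0.012  0.01 ]
scene tray 277 241 0.59 [0.555 0.042 0.029]
scene rake 378 297 0.66 [0.666 0.25  0.082]
scene rake 438 180 0.63 [0.359 0.359 0.064]
scene rake 407 236 0.56 [0.508 0.301 0.055]
scene crayon_red 277 240 0.83 [0.552 0.041 0.029]
scene crayon_blue 260 228 0.71 [0.531 0.001 0.03 ]
top {'vfov': 43.55365858963551, 'cx': 282.3369876685766, 'cy': 212.8132686591682, 'rvec': array([ 2.11479072, -2.17438068,  0.15004616]), 'tvec': array([0.05488254, 0.51889876, 1.1978379 ])}
top tray 303 193 0.74 [ 0.571 -0.011  0.01 ]
top rake 146 290 0.9 [0.349 0.341 0.108]
top rake 195 160 0.66 [0.635 0.233 0.11 ]
top rake 172 223 0.6 [0.494 0.284 0.11 ]
top crayon_red 282 204 0.55 [0.542 0.041 0.033]
top crayon_blue 301 211 0.66 [ 0.524 -0.004  0.033]
[ 0.27268702 -0.59002456  0.2224361 ] [-2.64655428e+00  1.69255460e+00  3.73595238e-05] 0.5
```

View pics/top1.png

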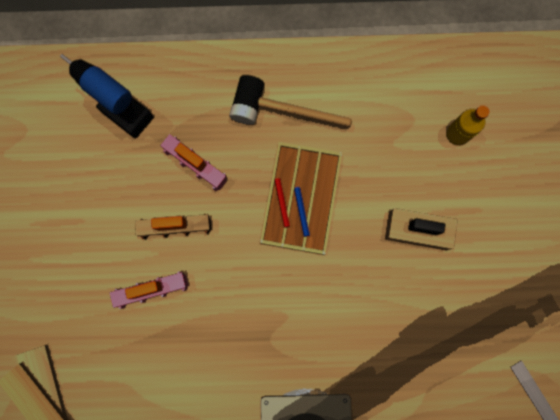

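View pics/scene1.png

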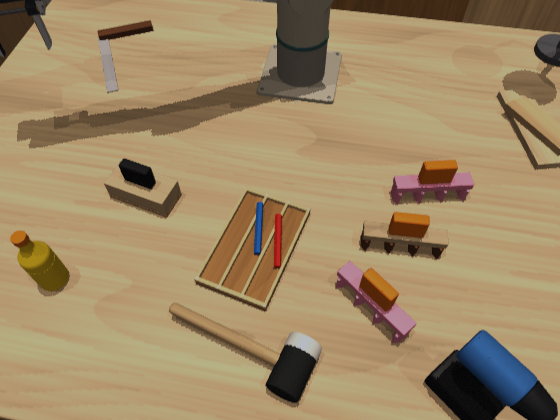

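Top view: the plywood rake is at (172,223), with pink look-alikes at (195,160) and (146,290). The tray is at about (303,200), with red at (282,204) and blue at (301,211). In the scene view the rake is at (407,236). Next I'll fit the poses.

```bash
cat > fit.py <<'E'
from h import *
from scipy.optimize import differential_evolution as DE
tops=[];orng=[];bar=[];cr={'r':[],'b':[]}
for n in('top','scene'):
    z=np.load(n+'1.npz');im=z['im'].astype(int);W=z['W'];d=z['d']
    r,g,b=im[...,0],im[...,1],im[...,2]; Z=W[...,2]
    near=lambda x,y,R:(np.hypot(W[...,0]-x,W[...,1]-y)<R)&(d>0)
    red=(r>1.8*g)&(r>90)&(b<60)&(r>2.6*g); blu=(b>r*1.3)
    t=near(.571,-.011,.16)
    tops.append(W[t&(Z>.0175)&(Z<.027)&~red&~blu])
    cr['r'].append(W[t&red&(Z>.016)]);cr['b'].append(W[t&blu&(Z>.016)])
    k=near(.494,.284,.065)
    o=W[k&(Z>.1)]; q=W[k&(Z>.04)&(Z<.062)]
    q=W[near(.494,.284,.1)&(Z>.047)&(Z<.062)]
    for nm,p in(('grip',o),):
        (c,s,a)=cv2.minAreaRect(p[:,:2].astype(np.float32)*1000); print(n,nm,len(p),np.round(c,1),np.round(s,1),round(a,1),np.median(p[:,2]), p[:,:2].mean(0).round(4))
    print(n,'bar',len(q),cv2.minAreaRect(q[:,:2].astype(np.float32)*1000) if len(q) else'')
for i,T in enumerate(tops+[np.vstack(tops)]):
    print(len(T),T[:,2].mean(),cv2.minAreaRect(T[:,:2].astype(np.float32)*1000))
    def dist(p):
        c,s=np.cos(p[2]),np.sin(p[2]);x,y=T[:,0]-p[0],T[:,1]-p[1];X=c*x+s*y;Y=-s*x+c*y
        dy=np.min(abs(np.abs(Y)[:,None]-[.025,.075]),1)-.003
        dy=np.hypot(np.maximum(dy,0),np.maximum(abs(X)-.125,0))
        dx=np.hypot(np.maximum(abs(abs(X)-.121)-.004,0),np.maximum(abs(Y)-.078,0))
        return np.minimum(np.minimum(dx,dy),.008)
    r=DE(lambda p:(dist(p)**2).mean()*1e6,[(.53,.61),(-.05,.03),(-.5,.5)],seed=1,maxiter=150)
    print('tray',r.x.round(4),np.degrees(r.x[2]).round(2),r.fun)
p=r.x;c,s=np.cos(p[2]),np.sin(p[2])
for k in cr:
    P=np.vstack(cr[k]);L=(P[:,:2]-p[:2])@np.array([[c,-s],[s,c]])
    (C,S,a)=cv2.minAreaRect(L.astype(np.float32)*1000); i=np.argsort(L[:,0]);m=len(i)//20+1
    print(k,len(L),np.round(C),np.round(S),a,'near',L[i[:m]].mean(0),P[i[:m],2].mean(),'far',L[i[-m:]].mean(0),P[i[-m:],2].mean())
E
python3 fit.py
```

```text
top grip 348 [498.1 296.9] [24.9 70.2] 4.1 0.10938828827859323 [0.4974 0.2965]
top bar 737 ((497.7821350097656, 297.301025390625), (36.90684127807617, 170.16958618164062), 3.390084743499756)
scene grip 428 [498.8 297.6] [26.  69.6] 3.2 0.10765167391230734 [0.5004 0.2972]
scene bar 1012 ((498.4918518066406, 297.3964538574219), (38.392173767089844, 170.02793884277344), 3.0379021167755127)
1470 0.022079860855234668 ((560.6605224609375, -5.849571228027344), (156.37278747558594, 250.8683624267578), 78.30425262451172)
tray [ 0.5603 -0.0064 -0.2071] -11.86 4.817367650005713
1800 0.0210067816933124 ((560.0194702148438, -5.275726318359375), (157.1495361328125, 251.93899536132812), 78.22864532470703)
tray [ 0.5606 -0.0052 -0.2027] -11.61 0.5024858345996861
3270 0.02148917507802975 ((560.0960083007812, -5.295433044433594), (157.1497802734375, 252.09823608398438), 78.22607421875)
tray [ 0.5605 -0.0055 -0.2045] -11.72 2.4692555152359312
r 651 [-22.  43.] [120.  15.] 21.40939712524414 near [-0.07422653  0.02346264] 0.034689607371258285 far [0.03245236 0.06323926] 0.023126724679390077
b 610 [-34.  -6.] [120.  14.] 21.106027603149414 near [-0.08707654 -0.02518003] 0.03506743631767867 far [0.01902452 0.01349242] 0.023645158198942102
```

```bash
cat >> h.py <<'E'
def to(x,y,z,yaw,P=None,):
    s=robot.get_state(); R=cv2.Rodrigues(np.array(s['tcp_rot'],float))[0]; p=np.array(s['tool_pos'])
    cur=np.degrees(np.arctan2(R[1,0],R[0,0])); dr=-((yaw-cur+180)%360-180)
    d=R.T@(np.array([x,y,z])-p)*1000
    print('at',p.round(4),'yaw',cur.round(2),'tilt',np.degrees(np.arccos(-R[2,2])).round(2),'-> d',d.round(1),'roll',dr.round(2),'gap',round(s['finger_gap'],4),'F',np.round(s['ft_force'],1),'t',s['time_s'])
    return d,dr
E
python3 -c "
from h import *
to(.498,.297,.222,3.3)"
```

```text
at [ 0.2727 -0.59    0.2224] yaw -65.2 tilt 0.01 -> d [-7.107e+02 -5.766e+02  5.000e-01] roll -68.5 gap 0.0939 F [ 0.6  1.  -0.1] t 0.5
```

>>> move_arm(increments="-711 -577 0 -68.5;-711 -577 0 -68.5;-711 -577 0 -68.5;-711 -577 0 -68.5;-711 -577 0 -68.5;-711 -577 0 -68.5;-711 -577 0 -68.5;-711 -577 0 -68.5;-711 -577 0 -68.5;-711 -577 0 -68.5;-711 -577 0 -68.5;-711 -577 0 -68.5;-711 -577 0 -68.5;-711 -577 0 -68.5;-711 -577 0 -68.5;-711 -577 0 -68.5;-711 -577 0 -68.5;-711 -577 0 -68.5;-711 -577 0 -68.5;-711 -577 0 -68.5", fingers=94)

```text
time_s: 2.5
tool_pos: [0.4978, 0.3001, 0.2222]
tcp_rot: [-3.139, -0.096, 0.0]
ft_force: [-0.2, -0.8, -0.7]
finger_gap: 0.0942
```

```bash
python3 -c "
from h import *
to(.498,.297,.078,3.3);print(robot.get_state()['joints'])"
```

```text
at [0.4978 0.3001 0.2222] yaw 3.51 tilt 0.08 -> d [  0.    3.3 144.2] roll 0.21 gap 0.0942 F [-0.2 -0.8 -0.7] t 2.5
[-0.33519573  0.55250066 -0.39555527  1.70822911  0.25324064  0.93102748
 -0.76852109]
```

>>> move_arm(increments="0 3.3 30 0.2;0 3.3 60 0.2;0 3.3 90 0.2;0 3.3 110 0.2;0 3.3 125 0.2;0 3.3 135 0.2;0 3.3 140 0.2;0 3.3 144 0.2;0 3.3 144 0.2;0 3.3 144 0.2;0 3.3 144 0.2")

```text
time_s: 3.6
tool_pos: [0.4983, 0.2973, 0.0788]
tcp_rot: [-3.138, -0.091, -0.001]
ft_force: [0.4, -0.2, 0.4]
finger_gap: 0.0939
```

>>> move_arm(increments="0 0 0 0;0 0 0 0;0 0 0 0;0 0 0 0;0 0 0 0;0 0 0 0;0 0 0 0;0 0 0 0;0 0 0 0;0 0 0 0", fingers=0, grip_force=40)

```text
time_s: 4.6
tool_pos: [0.4984, 0.2973, 0.0788]
tcp_rot: [-3.138, -0.091, -0.001]
ft_force: [0.3, -0.1, -0.2]
finger_gap: 0.0239
```

```bash
python3 -c "
from h import *
to(.498,.297,.2,3.3)"
```

```text
at [0.4984 0.2973 0.0788] yaw 3.32 tilt 0.12 -> d [  -0.3   -0.  -121.2] roll 0.02 gap 0.0239 F [ 0.3 -0.1 -0.2] t 4.6
```

>>> move_arm(increments="0 0 -10 0;0 0 -30 0;0 0 -60 0;0 0 -90 0;0 0 -120 0;0 0 -140 0;0 0 -150 0;0 0 -150 0;0 0 -150 0")

```text
time_s: 5.5
tool_pos: [0.4977, 0.2963, 0.2279]
tcp_rot: [-3.139, -0.091, 0.001]
ft_force: [-0.2, -0.1, -2.8]
finger_gap: 0.0239
```

```bash
python3 -c "
from h import *
to(.6402,-.02,.228,-11.7)"
```

```text
at [0.4977 0.2963 0.2279] yaw 3.32 tilt 0.07 -> d [124.  324.   -0.5] roll 15.02 gap 0.0239 F [-0.2 -0.1 -2.8] t 5.5
```

>>> move_arm(increments="8 20 0 1;20 52 0 3;36 94 0 5;52 136 0 7;68 178 0 9;84 220 0 11;98 256 0 13;110 288 0 14;118 310 0 15;124 324 0 15;124 324 0 15;124 324 0 15;124 324 0 15")

```text
time_s: 6.8
tool_pos: [0.6396, -0.0171, 0.2276]
tcp_rot: [-3.123, 0.314, 0.002]
ft_force: [-0.3, 0.3, -3.4]
finger_gap: 0.0238
```

```bash
python3 - <<'E'
from h import *
to(.6402,-.02,.0788+.0265,-11.7)
for n in('top','scene'):
    im,d,W=shot(n,n+'2.png'); Z=W[...,2]
    m=(np.hypot(W[...,0]-.64,W[...,1]+.02)<.1)&(Z>.193)&(Z<.215)&(d>0)
    q=W[m]; print(n,len(q),q[:,2].mean() if len(q) else 0,cv2.minAreaRect(q[:,:2].astype(np.float32)*1000) if len(q)>5 else '')
a=cv2.imread('pics/top2.png')[110:290,200:420];b=cv2.imread('pics/scene2.png')[80:340,130:400]
cv2.imwrite('pics/c2.png',np.hstack([cv2.resize(a,(440,360)),cv2.resize(b,(360,360))]))
E
```

```text
at [ 0.6396 -0.0171  0.2276] yaw -11.48 tilt 0.16 -> d [  1.4   3.  122.2] roll 0.22 gap 0.0238 F [-0.3  0.3 -3.4] t 6.8
top 422 0.20282895080650334 ((649.9806518554688, 40.215911865234375), (52.66032791137695, 37.61810302734375), 80.21806335449219)
scene 830 0.20189973750810508 ((646.5185546875, 21.74121856689453), (91.5859146118164, 37.70436096191406), 77.86456298828125)
```

View pics/c2.png

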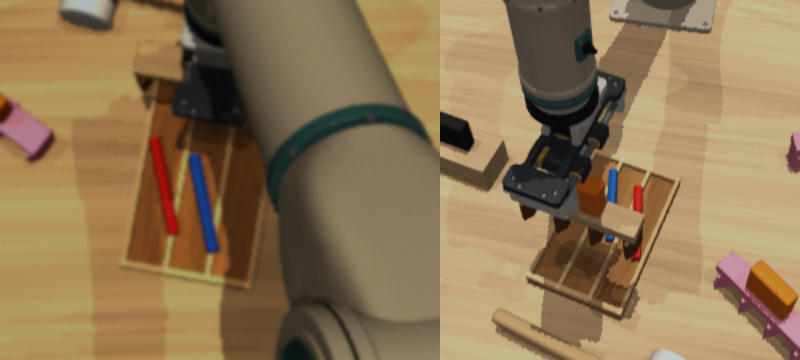

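The rake is held square over the tray's free strip, and both crayons lie clear of it (left crop: red (165,185), blue (203,200)). I'll lower it now.

>>> move_arm(increments="1.4 3 15 0.2;1.4 3 45 0.2;1.4 3 75 0.2;1.4 3 95 0.2;1.4 3 108 0.2;1.4 3 116 0.2;1.4 3 120 0.2;1.4 3 122.2 0.2;1.4 3 122.2 0.2;1.4 3 122.2 0.2;1.4 3 122.2 0.2")

```text
time_s: 8.0
tool_pos: [0.6409, -0.0208, 0.1062]
tcp_rot: [-3.123, 0.321, -0.0]
ft_force: [-0.0, 0.1, -3.0]
finger_gap: 0.0235
```

```bash
python3 - <<'E'
from h import *
to(.6402,-.02,.0788+.0265,-11.7)
im,d,W=shot('scene','scene3.png')
a=cv2.imread('pics/scene3.png')[130:330,170:370]
cv2.imwrite('pics/c3.png',cv2.resize(a,(600,600),interpolation=cv2.INTER_CUBIC))
th=np.radians(-11.7);c,s=np.cos(th),np.sin(th)
L=(W[...,:2]-[.5605,-.0055])@np.array([[c,-s],[s,c]])
m=(d>0)&(abs(L[...,0]-.081)<.04)&(abs(L[...,1])<.1)&(W[...,2]>.068)&(W[...,2]<.09)
q=L[m];print(len(q),np.median(W[m][:,2]),cv2.minAreaRect(q.astype(np.float32)*1000))
# rake end at near end target
X=-.079;Y=.002;x=.5605+c*X-s*Y;y=-.0055+s*X+c*Y;print(x,y)
for X in(-.06,-.085,-.09):
  to(.5605+c*X-s*Y,-.0055+s*X+c*Y,.0788+.0265,-11.7)
E
```

```text
at [ 0.6409 -0.0208  0.1062] yaw -11.72 tilt 0.1 -> d [-0.9 -0.7  0.9] roll -0.02 gap 0.0235 F [-0.   0.1 -3. ] t 8.0
705 0.08020714135513451 ((80.8783950805664, 1.2074203491210938), (171.51956176757812, 37.23242950439453), 89.4369888305664)
0.4835469725515935 0.012478641954408018
at [ 0.6408 -0.0209  0.1061] yaw -11.72 tilt 0.1 -> d [-141.8   -0.7    0.8] roll -0.02 gap 0.0237 F [ 0.   0.1 -2.8] t 8.05
at [ 0.6408 -0.0209  0.1061] yaw -11.72 tilt 0.1 -> d [-166.8   -0.7    0.8] roll -0.02 gap 0.0237 F [ 0.   0.1 -2.8] t 8.05
at [ 0.6408 -0.0209  0.1061] yaw -11.72 tilt 0.1 -> d [-171.8   -0.7    0.8] roll -0.02 gap 0.0237 F [ 0.   0.1 -2.8] t 8.05
```

View pics/c3.png

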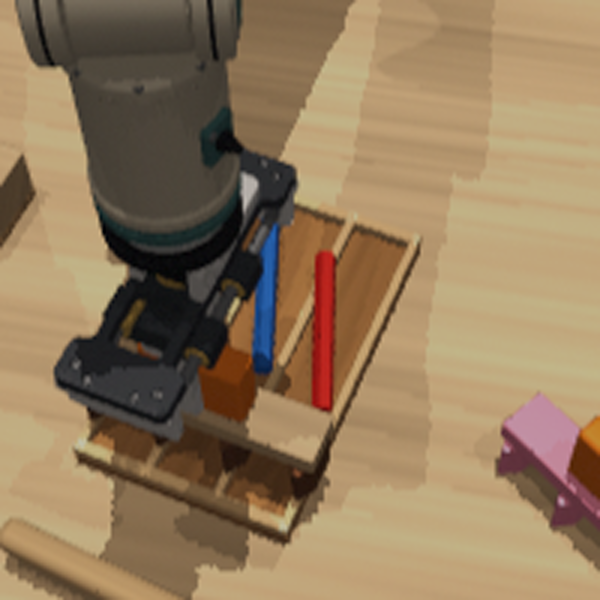

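The rake is down across the far half. The fit gives tray x 81 mm, y +1.2 mm and about 5 mm over the ridge tops. The crayons are untouched, with red at (323,330) and blue at (265,300) in the crop. Next I'll draw it along.

>>> move_arm(increments="-2 -0.8 1 0;-8 -0.8 1 0;-15 -0.8 1 0;-22 -0.8 1 0;-29 -0.8 1 0;-36 -0.8 1 0;-43 -0.8 1 0;-50 -0.8 1 0;-57 -0.8 1 0;-64 -0.8 1 0;-71 -0.8 1 0;-78 -0.8 1 0;-85 -0.8 1 0;-92 -0.8 1 0;-99 -0.8 1 0;-106 -0.8 1 0;-110 -0.8 1 0;-110 -0.8 1 0")

```text
time_s: 9.85
tool_pos: [0.5326, 0.0024, 0.1051]
tcp_rot: [-3.124, 0.32, 0.001]
ft_force: [0.8, -0.6, -3.0]
finger_gap: 0.0237
```

```bash
cat > look.py <<'E'
from h import *
import sys
th=np.radians(-11.7);c,s=np.cos(th),np.sin(th)
def tgt(X,Y=.002,z=.0788+.0265): return to(.5605+c*X-s*Y,-.0055+s*X+c*Y,z,-11.7)
def crayons(n,name):
    im,d,W=shot(n,name); im=im.astype(int);r,g,b=im[...,0],im[...,1],im[...,2]
    L=(W[...,:2]-[.5605,-.0055])@np.array([[c,-s],[s,c]])
    t=(d>0)&(abs(L[...,0])<.13)&(abs(L[...,1])<.09)&(W[...,2]>.014)&(W[...,2]<.06)
    for k,m in(('red',(r>90)&(b<60)&(r>2.6*g)),('blue',b>1.3*r)):
        m=m&t
        if m.sum()<8: print(n,k,'unseen');continue
        P=L[m];Z=W[m][:,2];i=np.argsort(P[:,0]);q=len(i)//20+1
        print(n,k,m.sum(),[np.round(v,1) for v in cv2.minAreaRect(P.astype(np.float32)*1000)],'near',P[i[:q]].mean(0).round(3),Z[i[:q]].mean().round(4),'far',P[i[-q:]].mean(0).round(3),Z[i[-q:]].mean().round(4))
E
python3 - <<'E'
from look import *
tgt(-.1)
crayons('top','t4.png');crayons('scene','s4.png')
a=cv2.imread('pics/t4.png')[120:270,230:370];b=cv2.imread('pics/s4.png')[160:320,180:330]
cv2.imwrite('pics/c4.png',np.hstack([cv2.resize(a,(390,400),interpolation=2),cv2.resize(b,(390,400),interpolation=2)]))
E
```

```text
at [0.5326 0.0024 0.1051] yaw -11.7 tilt 0.1 -> d [-71.1   0.1  -0.1] roll -0.0 gap 0.0237 F [ 0.8 -0.6 -3. ] t 9.85
top red 137 [array([-21.9,  53. ]), array([110.6,  14.2]), np.float64(13.3)] near [-0.074  0.046] 0.0224 far [0.03  0.065] 0.0246
top blue unseen
scene red 141 [array([-25. ,  51.8]), array([120.3,  14.3]), np.float64(13.2)] near [-0.056  0.045] 0.0247 far [0.033 0.064] 0.0231
scene blue 165 [array([-6. ,  6.4]), array([56.7, 14.2]), np.float64(19.4)] near [-0.029 -0.002] 0.0265 far [0.021 0.012] 0.0209
```

View pics/c4.png

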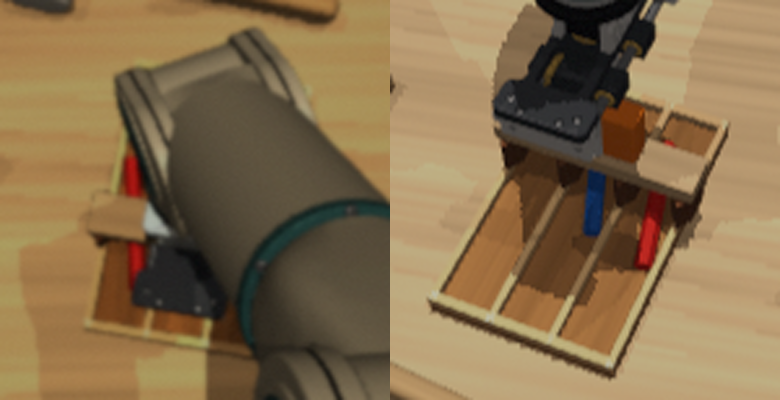

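The red crayon has dropped into the left groove, 13° off. Blue still has its raised near end ahead of the rake, so I'll keep drawing.

>>> move_arm(increments="-4 0 0 0;-10 0 0 0;-17 0 0 0;-24 0 0 0;-31 0 0 0;-38 0 0 0;-45 0 0 0;-52 0 0 0;-58 0 0 0;-62 0 0 0;-65 0 0 0;-66 0 0 0;-66 0 0 0;-66 0 0 0")

```text
time_s: 11.35
tool_pos: [0.4693, 0.0157, 0.1052]
tcp_rot: [-3.123, 0.321, -0.001]
ft_force: [0.7, -0.2, -3.7]
finger_gap: 0.0238
```

```bash
python3 - <<'E'
from look import *
tgt(.03)
crayons('top','t5.png');crayons('scene','s5.png')
E
```

```text
at [0.4693 0.0157 0.1052] yaw -11.73 tilt 0.12 -> d [123.6   0.2  -0. ] roll -0.03 gap 0.0238 F [ 0.7 -0.2 -3.7] t 11.35
top red 44 [array([22.8, 61.5]), array([19.5, 12. ]), np.float64(9.9)] near [0.013 0.065] 0.0233 far [0.032 0.062] 0.0236
top blue unseen
scene red 309 [array([-22.1,  52.6]), array([114. ,  14.8]), np.float64(12.2)] near [-0.074  0.042] 0.0238 far [0.032 0.064] 0.0225
scene blue 328 [array([-37.5,   2.1]), array([120.2,  14.7]), np.float64(12.5)] near [-0.092 -0.008] 0.0226 far [0.02  0.014] 0.0203
```

>>> move_arm(increments="0 0 -10 0;0 0 -30 0;0 0 -60 0;0 0 -90 0;0 0 -112 0;0 0 -122 0;0 0 -122 0;0 0 -122 0")

```text
time_s: 12.25
tool_pos: [0.4685, 0.0152, 0.2266]
tcp_rot: [-3.124, 0.321, 0.0]
ft_force: [-0.2, 0.2, -3.4]
finger_gap: 0.024
```

```bash
python3 - <<'E'
from look import *
to(.498,.297,.228,3.3)
E
```

```text
at [0.4685 0.0152 0.2266] yaw -11.74 tilt 0.09 -> d [ -28.5 -281.9   -0.9] roll -15.04 gap 0.024 F [-0.2  0.2 -3.4] t 12.25
```

>>> move_arm(increments="-2 -20 0 -1;-5 -55 0 -3;-10 -95 0 -5;-14 -135 0 -7;-18 -175 0 -9;-22 -215 0 -11;-25 -248 0 -13;-27 -270 0 -14;-28 -282 0 -15;-28 -282 0 -15;-28 -282 0 -15;-28 -282 0 -15")

```text
time_s: 13.45
tool_pos: [0.4986, 0.2948, 0.2266]
tcp_rot: [3.14, 0.085, -0.001]
ft_force: [0.4, -0.4, -3.2]
finger_gap: 0.0241
```

```bash
python3 - <<'E'
from look import *
to(.498,.297,.0788,3.3)
crayons('top','t6.png');crayons('scene','s6.png')
a=cv2.imread('pics/t6.png')[130:270,230:370];b=cv2.imread('pics/s6.png')[160:320,180:340]
cv2.imwrite('pics/c6.png',np.hstack([cv2.resize(a,(400,400),interpolation=2),cv2.resize(b,(400,400),interpolation=2)]))
E
```

```text
at [0.4986 0.2948 0.2266] yaw 3.12 tilt 0.05 -> d [ -0.4  -2.3 147.8] roll -0.18 gap 0.0241 F [ 0.4 -0.4 -3.2] t 13.45
top red 301 [array([-25.8,  51.8]), array([119. ,  15.1]), np.float64(12.7)] near [-0.082  0.04 ] 0.0232 far [0.029 0.063] 0.0236
top blue 268 [array([-39.3,   1.5]), array([117.7,  12.8]), np.float64(12.6)] near [-0.094 -0.011] 0.0241 far [0.016 0.013] 0.0248
scene red 343 [array([-24.6,  52.1]), array([119.3,  14.6]), np.float64(12.6)] near [-0.079  0.041] 0.0224 far [0.032 0.064] 0.0222
scene blue 329 [array([-37.8,   1.8]), array([120. ,  14.4]), np.float64(12.7)] near [-0.092 -0.009] 0.0226 far [0.019 0.013] 0.0201
```

View pics/c6.png

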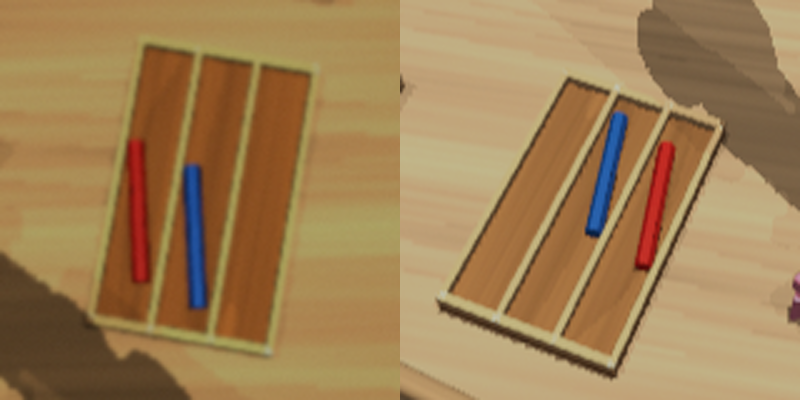

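Both crayons lie flat in their own grooves, red left and blue middle. Their angle is about 12.6° in both views, inside the limit of about 14.3°. Now I'll set the rake down.

>>> move_arm(increments="0 -2.3 25 -0.2;0 -2.3 55 -0.2;0 -2.3 85 -0.2;0 -2.3 110 -0.2;0 -2.3 125 -0.2;0 -2.3 135 -0.2;0 -2.3 141 -0.2;0 -2.3 145 -0.2;0 -2.3 147.5 -0.2;0 -2.3 148 -0.2;0 -2.3 148 -0.2;0 -2.3 148 -0.2")

```text
time_s: 14.75
tool_pos: [0.4989, 0.2979, 0.0795]
tcp_rot: [-3.139, -0.091, -0.001]
ft_force: [-0.2, -0.4, -2.3]
finger_gap: 0.0235
```

```bash
python3 - <<'E'
from look import *
to(.498,.297,.0788,3.3)
E
```

```text
at [0.4989 0.2979 0.0795] yaw 3.34 tilt 0.07 -> d [-1.   0.9  0.7] roll 0.04 gap 0.0235 F [-0.2 -0.4 -2.3] t 14.75
```

>>> move_arm(increments="0 0 0.8 0;0 0 1.2 0;0 0 1.2 0;0 0 1.2 0")

```text
time_s: 15.15
tool_pos: [0.4992, 0.298, 0.0788]
tcp_rot: [-3.139, -0.091, -0.002]
ft_force: [-0.2, -1.1, 3.4]
finger_gap: 0.024
```

>>> move_arm(increments="0 0 0 0;0 0 0 0;0 0 0 0;0 0 0 0;0 0 0 0;0 0 0 0;0 0 0 0;0 0 0 0;0 0 0 0;0 0 0 0", fingers=94)

```text
time_s: 16.15
tool_pos: [0.4991, 0.2981, 0.0788]
tcp_rot: [-3.139, -0.091, -0.002]
ft_force: [0.9, 0.6, 0.7]
finger_gap: 0.0937
```

>>> move_arm(increments="0 0 -10 0;0 0 -30 0;0 0 -60 0;0 0 -100 0;0 0 -140 0;0 0 -160 0;0 0 -160 0;0 -40 -160 0;0 -80 -160 0;0 -120 -160 0;0 -150 -160 0;0 -150 -160 0;0 -150 -160 0")

```text
time_s: 17.45
tool_pos: [0.4894, 0.4473, 0.2376]
tcp_rot: [3.139, 0.093, -0.001]
ft_force: [0.9, -1.3, 0.2]
finger_gap: 0.094
```

```bash
python3 - <<'E'
from look import *
to(.498,.297,.0788,3.3)
crayons('top','t7.png');crayons('scene','s7.png')
im,d=robot.camera('scene');W=cloud('scene',d)
for lo,hi in((.1,.115),(.047,.062)):
    q=W[(np.hypot(W[...,0]-.498,W[...,1]-.297)<.1)&(W[...,2]>lo)&(W[...,2]<hi)]
    print(len(q),np.median(q[:,2]),cv2.minAreaRect(q[:,:2].astype(np.float32)*1000))
cv2.imwrite('pics/c7.png',cv2.imread('pics/s7.png')[100:400])
E
```

```text
at [0.4894 0.4473 0.2376] yaw 3.41 tilt 0.05 -> d [ -0.3 150.4 158.9] roll 0.11 gap 0.094 F [ 0.9 -1.3  0.2] t 17.45
top red 303 [array([-26.1,  51.6]), array([119.1,  14.5]), np.float64(10.2)] near [-0.082  0.04 ] 0.023 far [0.029 0.062] 0.0233
top blue 267 [array([-39.2,   1.5]), array([117.5,  12.9]), np.float64(12.5)] near [-0.094 -0.011] 0.0236 far [0.016 0.014] 0.0236
scene red 345 [array([-24.5,  52.2]), array([119.2,  14.6]), np.float64(12.6)] near [-0.079  0.041] 0.0226 far [0.032 0.064] 0.0224
scene blue 329 [array([-37.1,   2. ]), array([120.7,  14.7]), np.float64(12.9)] near [-0.092 -0.009] 0.0225 far [0.02  0.014] 0.0203
421 0.10775123738932899 ((498.0404968261719, 297.2142639160156), (25.72759246826172, 69.0770492553711), 3.8565666675567627)
1007 0.05331851651913106 ((497.80169677734375, 298.32171630859375), (39.006961822509766, 170.41412353515625), 3.2777864933013916)
```

View pics/c7.png

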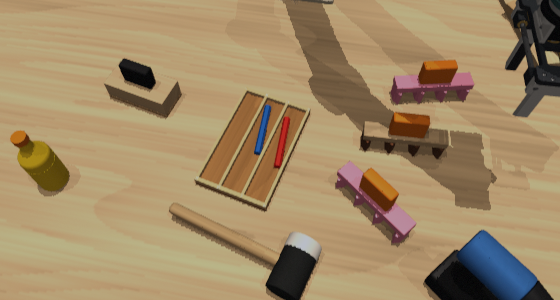

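The picture shows the rake upright at (405,130), released, with the gripper clear. The crayons lie in separate grooves at (282,142) and (262,130). Handing in.

```bash
python3 -c "
from bench import robot
print(robot.close_job())"
```

```text
the job is handed in; nothing more can be done
None
```

The job is done and handed in at about 17.5 s of the 56 s allowed; no verdict was reported. I combed the tray with the plywood rake in one stroke from tray x = +81 mm to about −94 mm. The fins ran 4–5 mm over the ridge tops. I then stood the rake back at its original spot on the bench and let go.

The last camera checks showed:
- **Crayons:** both lie flat in their own grooves, red at about (−25, 52) mm and blue at about (−38, 2) mm in the tray frame. The fingers were kept well above them throughout.
- **Crayon angle:** both sit about 12.5° from the grooves, against the 0.25 rad (14.3°) limit, so this check passes with only about 2° to spare. One of the four final readings, red from the top camera, gave 10.2°; the others gave 12.5 to 12.9°.
- **Rake:** it stands upright at (0.498, 0.298) m, with its bar and grip at the same heights as at the start. The gripper is open and clear of everything.

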